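# Work the clamping wedge loose

## Robot

A 6-joint arm with a two-finger parallel gripper is mounted at the origin on a cart in front of the work surface, level with it; the furniture and walls round the work are solid. World frame = base frame: x ahead of the robot, y to its left, z up, the work surface at z = 0. Lengths are in m, angles in rad, forces in N, time in s.
With the tool pointing down it reaches from about 0.275 to 0.85 m from the base axis. Payload 19 kg.
Tool frame: the origin (TCP) lies at the very end of the fingers, on their centre line; the grasp point (between the pads) lies 19 mm behind it (env.grip_depth is the distance from the TCP to the grasp point, in m); z points along the fingers, y is the line along which they close (so a half turn about z gives the same grasp; the last joint's range is limited). The gripper opens to 85 mm and grips with 20 to 120 N. Pads are 22 mm wide; open, the fingers measure 114 mm over their backs; the gripper's body (76 mm by 85 mm) begins 54 mm behind the grasp point. The pads swing forward as they close: fully open they stand 13 mm farther back than shut.
Start: joints at [1.098, 0.15, 1.437, -0, 1.554, -0.134], TCP at [0.191, 0.542, 0.205] pointing down, gripper open.
Joint ranges: [-2.8, 2.8], [-0.68, 2.1], [0.12, 2.68], [-1.39, 4.53], [0.16, 2.79], [-2.81, 2.81]. Speed limits (rad/s): [1.89, 1.89, 2.22, 3.01, 3.01, 3.01].

## Interface

Orientations are given as a rotation vector (axis times angle).
In Python, from station import env, set_gripper, solver, optics, hand_in gives the robot as it stands. Calls block until the motion is done:
- env.reach(position, orientation): joint-space move of the TCP to a pose.
- env.movel(position, rot=None, speed=0.15, guard=None): straight line of the TCP; rot=None keeps the orientation; speed is the mean speed in m/s. With guard (N) it stops when the force on the tool has changed by that much, and returns True; else False.
- env.set_joints(angles): joint-space move.
- set_gripper(opening): opening from 0.0 (shut) to 1.0 (fully open); the grip force is fixed at half the most; returns when the fingers have stopped.
- env.hold(seconds).
- solver.inverse_kinematics(position, orientation): joint angles nearest the present ones, or None.
- optics.grab_frame(name): name is "side" or "top" or "wrist"; returns a dict with "frame" (400x640x3 uint8, red, green, blue), "camera_matrix" (3x3 intrinsics, pixels), "cam_to_world" (4x4, takes a point from camera to world coordinates); the wrist camera has in their place "tool_from_camera" (4x4, takes a point from camera to tool coordinates, whose origin is the TCP and whose axes are the flange's). Camera axes: x right, y down, z forward; pixel columns grow to the right and rows downward; lengths in m; the calibration is good to about 2 mm. The wrist camera is an equidistant fisheye: a pixel r from the principal point sees the ray r / f radians off the axis. A picture is of the moment at which its call begins: read the wrist's pose just before it. There is no depth.
A pose or a line that the arm cannot do raises env.Unreachable and nothing moves.
- hand_in(): hands the job in; it is judged then, once.
Readings, each from a call of its own:
- env.read_time(): time.
- env.read_joints(): joint angles.
- env.read_joint_vel(): joint speeds.
- env.read_joint_efforts(): joint torques, N m.
- env.read_tool_pos(): TCP position.
- env.read_tcp_rot(): TCP orientation.
- env.read_contact_force(): force on the tool from outside, world axes, zero at the start.
- env.read_ft_torque(): the same for the moment, N m.
- env.read_opening(): opening from 0.0 (shut) to 1.0 (fully open).
- env.read_grasp_force(): force on a finger pad.
Only numpy, scipy, OpenCV 4.12 (cv2) and the standard library are available. Lean on these libraries where they do the work, as an engineer would, in place of code of your own. Each camera call takes 0.05 s, during which the arm holds its last target. There are 200 camera calls.

## Task

A ring gauge is clamped in the small bridge fixture by a tight steel wedge, and the fixture only stands loose on the bench: a straight pull would drag it along. Take the wedge by the round upright post at its outer end and work it loose with small alternating side pulls, easing it out until it slides free, without dragging or jerking the fixture away from its place. Then lay the wedge down gently, flat on the bench and clear of the fixture, with the ring gauge left in the fixture and everything else left alone.

Things in the scene. Friction and masses are not known exactly. Their poses are not given: they have to be found in the camera images.
- wedge_post (a point): Centre of the wedge's grip post: upright round steel post, 18 mm diameter, 30 mm high, at the wedge's outer end; its foot, flush with the wedge's underside, is 15 mm below. +y points along the wedge to its thin end, z up. Grasp from above, fingers across the wedge (along x). At the start it stands 95 mm from the bridge's middle, 20 mm outside the base plate, foot about 41 mm above the bench.
- wedge_mid (a point): Point on the wedge 60 mm from the post's axis towards the thin end, 5 mm above the flat underside; axes as wedge_post. The wedge is one steel piece, 0.14 kg, 129 mm long: post, shank 16 mm wide, then from 50 to 120 mm from the post a taper 22 mm wide, sloping on top (4 degrees) from 14 to 9 mm thick.
- fixture: Bridge fixture, 2.4 kg, loose on four rubber feet; origin at bench height under its centre. Base plate 150 x 150 mm, top 18 mm up. Dark bridge 90 mm (x) by 26 mm (y), 74 mm high, on two pillars with a 54 mm wide passage. The wedge lies in it along y, post on the -y side, and comes out towards the fixture's -y. About 16 N drags the fixture over the bench.
- bridge_mid (a point): Middle of the bridge's sloping underside, fixture's axes. Here bridge and spring pad squeeze the wedge over 22 x 26 mm with about 26 N: a straight pull takes about 28 N. The wedge can swing 0.2 rad either way about here; about 6 N sideways at the post makes it slip, and while it slips 1 to 2 mm outward a swing needs little force.
- pad (a joint): Height of the spring pad under the wedge (m): about 0 while clamped, rising as the wedge comes out to its stop at 0.0014 after about 20 mm; then the wedge is loose. After 38 mm its thin end has left the bridge, after 100 mm the base plate.
- ring: Ring gauge, steel ring 46 mm diameter, 14 mm high, lying on the base plate under the pad between four small pins; origin under its centre. Stays there.
- caliper: Vernier caliper lying on the bench, 240 mm long (its y axis); bystander.
- dish: Small glass dish, 64 mm diameter, 15 mm high, with caps; bystander.
- master: Stepped steel setting master, 30 mm diameter, 43 mm high; bystander.
- bin: Blue parts bin, 68 x 96 mm, 47 mm high; bystander.
There are look-alikes about, which are no part of the job. There is more than one size of the part that bears wedge_post; the job needs the smaller. Of the things that look like the fixture, the larger one is meant.

How it is judged:
By the outcome, as a careful person would: the job done as asked, in the order asked, and still so for the second after the job is handed in, with the robot touching nothing.
It also fails if it takes over 48 s, if anything falls off the work surface, if the arm or the gripper's body presses on something with over 40 N, if the wrist force passes 120 N, or if a joint passes its speed limit or range.

## Working session

There is one attempt and no reset: what is moved stays moved. The work goes in short steps, each a Python script; the robot and the scene stay as the last script left them, time stands still between calls to the robot, and variables do not carry over. Pictures are saved under pics/ and viewed, at most 10 in all, crops included, and the job is handed in when it is done.

```bash
ls; mkdir -p pics
python3 - <<'E'
from station import env, optics
import cv2, numpy as np
for n in ("side","top"):
    f=optics.grab_frame(n); cv2.imwrite(f"pics/{n}0.png",cv2.cvtColor(f["frame"],cv2.COLOR_RGB2BGR))
    np.savez(f"pics/{n}0.npz",**f); print(n,f["camera_matrix"].round(1).tolist(),f["cam_to_world"].round(3).tolist())
print(env.read_time(),env.read_tcp_rot(),env.grip_depth)
E
```

```text
pics
side [[498.7, 0.0, 314.3], [0.0, 498.7, 193.7], [0.0, 0.0, 1.0]] [[-0.979, -0.071, 0.192, 0.227], [-0.204, 0.427, -0.881, 1.383], [-0.019, -0.901, -0.433, 0.722], [0.0, 0.0, 0.0, 1.0]]
top [[445.0, 0.0, 325.7], [0.0, 445.0, 196.2], [0.0, 0.0, 1.0]] [[0.03, -0.997, 0.064, 0.466], [-1.0, -0.03, 0.0, 0.009], [0.001, -0.064, -0.998, 1.414], [0.0, 0.0, 0.0, 1.0]]
0.1 [-5.29634394e-01 -3.09630432e+00  1.63522235e-03] 0.0187
```

View pics/top0.png

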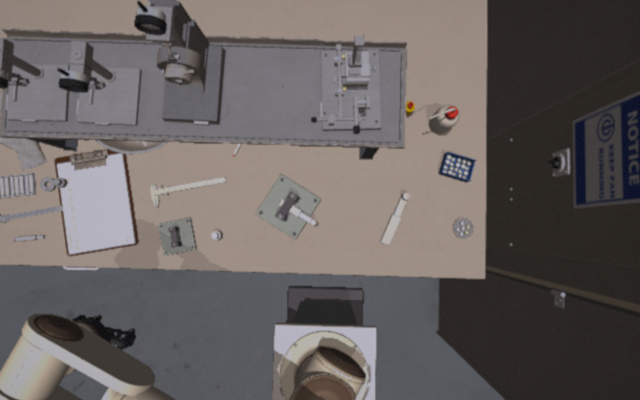

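View pics/side0.png

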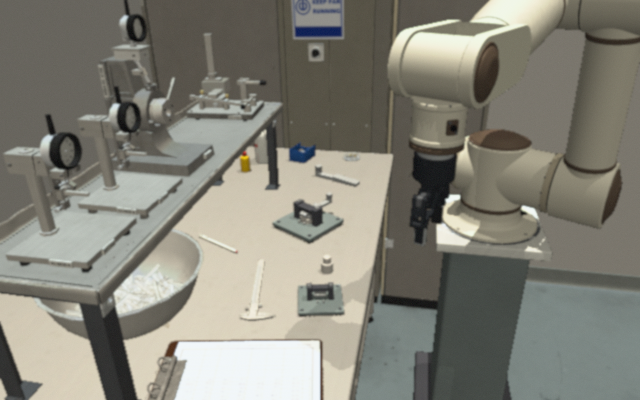

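Top view: the larger fixture is at about (289,206), with the wedge pointing right and down and its post at about (314,222). The small look-alike fixture is at (177,236) and the loose, larger wedge at (396,218). The side view shows the fixture at (308,222) and the post at (329,199).

```bash
cat > h.py <<'E'
import numpy as np, cv2
from scipy.spatial.transform import Rotation as R
def ray(f,uv):
    K=f["camera_matrix"];T=f["cam_to_world"]
    d=T[:3,:3]@np.linalg.inv(K)@np.array([uv[0],uv[1],1.]); return T[:3,3],d
def onplane(f,uv,z):
    o,d=ray(f,uv); return o+d*(z-o[2])/d[2]
def save(n,rgb): cv2.imwrite(n,cv2.cvtColor(rgb,cv2.COLOR_RGB2BGR))
E
python3 - <<'E'
from h import *
f=np.load("pics/top0.npz");im=f["frame"]
hsv=cv2.cvtColor(im,cv2.COLOR_RGB2HSV);print(hsv[195,275],hsv[215,270],hsv[250,250],hsv[216,305],hsv[222,313],hsv[205,290])
# plate: greenish -> hue
m=((hsv[...,0]>35)&(hsv[...,0]<100)).astype(np.uint8);w=np.zeros_like(m);w[165:250,245:335]=1;m*=w
m=cv2.morphologyEx(m,cv2.MORPH_OPEN,np.ones((3,3)))
c=np.vstack(cv2.findContours(m,cv2.RETR_EXTERNAL,cv2.CHAIN_APPROX_NONE)[0]) 
r=cv2.minAreaRect(c);print(r)
b=cv2.boxPoints(r);P=np.array([onplane(f,p,0.018) for p in b]);print(P.round(3),P.mean(0).round(4),np.linalg.norm(P-np.roll(P,1,0),axis=1))
print(onplane(f,(314,222),0.071))
a=cv2.resize(im[165:250,245:335],None,fx=6,fy=6,interpolation=cv2.INTER_CUBIC)
g=np.load("pics/side0.npz")["frame"][180:250,265:355];a2=cv2.resize(g,(540,420),interpolation=cv2.INTER_CUBIC)
a=cv2.resize(a,(400,378));a2=cv2.resize(a2,(400,311));save("pics/c1.png",np.hstack([a,np.vstack([a2,np.zeros((67,400,3),np.uint8)])]))
E
```

```text
[ 50   6 138] [ 42   9 144] [ 10  39 158] [124   9 188] [120  12 192] [162  16  81]
((288.81488037109375, 206.75149536132812), (43.29793167114258, 45.70090103149414), 32.2756462097168)
[[0.492 0.219 0.018]
 [0.616 0.147 0.018]
 [0.546 0.03  0.018]
 [0.423 0.102 0.018]] [0.5193 0.1246 0.018 ] [0.13584019 0.14338003 0.13661456 0.14291596]
[0.4734048  0.04271427 0.071     ]
```

View pics/c1.png

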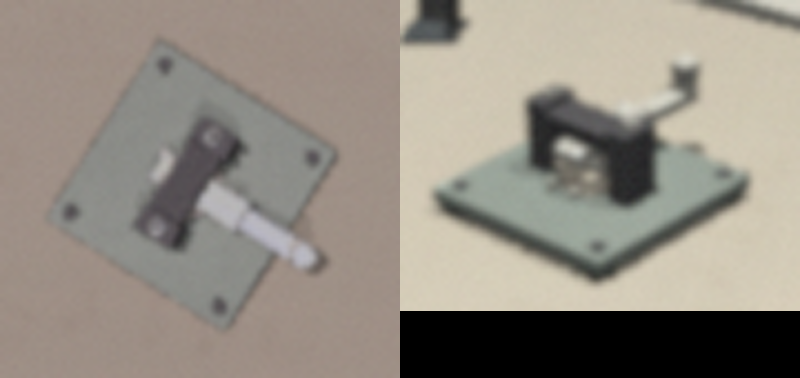

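The crop shows the plate corners, with the post top at about pixel (314,223). That agrees with the fixture centre (0.519, 0.125) plus 95 mm outward. Next I hover over the post and look from close by.

```bash
cat >> h.py <<'E'
C=np.array([0.519,0.1246]); A=np.deg2rad(32.3)
def out(a=0.): # outward direction, swung by a about the vertical
    b=A-a; return np.array([-np.sin(b),-np.cos(b)])
def rot(a=0.,s=1):
    o=out(a); y=s*np.array([-o[1],o[0],0]); z=np.array([0,0,-1.]); return R.from_matrix(np.c_[np.cross(y,z),y,z]).as_rotvec()
E
python3 - <<'E'
from h import *
from station import env,optics,solver,set_gripper
p=C+.095*out(); best=[]
for s in (1,-1):
    q=solver.inverse_kinematics([*p,.15],rot(0,s)); print(s,None if q is None else np.round(q,2))
    if q is not None: best.append((abs(q[5]),s))
s=min(best)[1];print("s",s)
env.reach([*p,.16],rot(0,s)); set_gripper(.5)
tp,tr=env.read_tool_pos(),env.read_tcp_rot()
f=optics.grab_frame("wrist"); np.savez("pics/w0.npz",tp=tp,tr=tr,**f); save("pics/w0.png",f["frame"])
print(tp,tr,f["camera_matrix"],f["tool_from_camera"],env.read_opening(),env.read_time(),env.read_contact_force())
E
```

```text
1 [-0.07 -0.04  1.75 -0.    1.43  0.49]
-1 [-0.07 -0.04  1.75 -0.    1.43 -2.65]
s 1
[0.46824284 0.04439074 0.15998523] [ 2.75149684e+00  1.51618254e+00 -1.76576206e-05] [[309.70691629   0.         320.01046834]
 [  0.         309.70691629 195.1752713 ]
 [  0.           0.           1.        ]] [[-1.38925999e-03 -9.46480683e-01 -3.22757473e-01  8.20507741e-02]
 [ 9.99998444e-01 -9.64052131e-04 -1.47727364e-03 -7.86459359e-04]
 [ 1.08705593e-03 -3.22759023e-01  9.46480550e-01 -1.68858400e-01]
 [ 0.00000000e+00  0.00000000e+00  0.00000000e+00  1.00000000e+00]] 0.5031690788643455 2.7 [-0.85588007 -0.12074898  0.19638338]
```

View pics/w0.png

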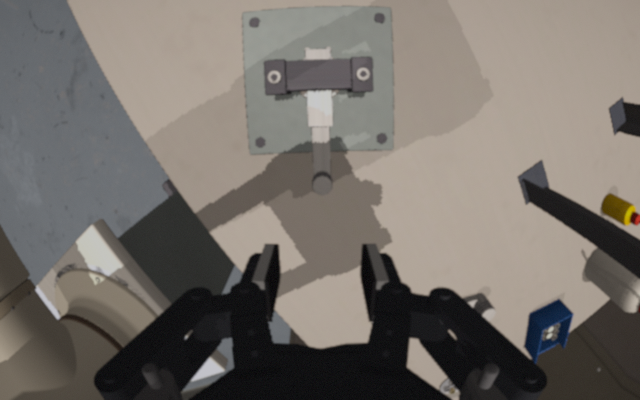

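The wrist view shows the post top at about (321,183), the bridge screws at (274,77) and (363,74), and the plate screws at (254,22), (379,18), (260,142) and (381,138). I'll turn these into world points.

Run:
```python
from h import *
w=np.load("pics/w0.npz");K=w["camera_matrix"];T=w["tool_from_camera"];Rt=R.from_rotvec(w["tr"]).as_matrix()
def pt(uv,z):
    d=np.array([uv[0]-K[0,2],uv[1]-K[1,2]]);r=np.hypot(*d);t=r/K[0,0];v=np.array([*(d/r*np.sin(t)),np.cos(t)])
    o=w["tp"]+Rt@T[:3,3];v=Rt@T[:3,:3]@v;return (o+v*(z-o[2])/v[2])[:2]
im=w["frame"]; 
po=pt((321.5,182),.071);print("post",po)
b=[pt((274,77),.074),pt((363,74),.074)];bm=sum(b)/2;print("bridge",bm)
q=[pt(u,.018) for u in((254,22),(379,18),(260,142),(381,138))];pm=sum(q)/4;print("plate",pm,np.array(q).round(3).tolist())
for a,c in((b[0],b[1]),(q[0],q[1]),(q[2],q[3])):
    d=c-a;print("x_f angle",np.degrees(np.arctan2(d[1],d[0])),np.linalg.norm(d))
for m in (bm,pm): d=po-m;print("out",np.degrees(np.arctan2(-d[0],-d[1])),np.linalg.norm(d))
```

```text
post [0.47165538 0.04956617]
bridge [0.5183574  0.12800618]
plate [0.51810755 0.1283222 ] [[0.496, 0.213], [0.603, 0.15], [0.433, 0.106], [0.54, 0.044]]
x_f angle -30.459867454666764 0.07205606570647514
x_f angle -30.64326290266675 0.12399278586313292
x_f angle -30.421838063218054 0.12376378030716506
out 30.768939998379597 0.09129027245384001
out 30.53311059178496 0.09143476732044689
```

```bash
sed -i 's/^C=.*/C=np.array([0.519,0.1287]); A=np.deg2rad(30.6)/' h.py
python3 - <<'E'
from h import *
from station import env,set_gripper
p=C+.095*out();print(p)
env.reach([*p,.09],rot()); print(env.movel([*p,.047],speed=.06,guard=8))
f0=env.read_contact_force();set_gripper(0.)
env.hold(.2);print(env.read_tool_pos(),env.read_opening(),env.read_grasp_force(),f0,env.read_contact_force(),env.read_ft_torque(),env.read_time())
E
```

```text
[0.47064107 0.04692951]
False
[0.47065873 0.04693629 0.04701196] -0.0021625819434768112 0.0 [-1.03770344 -0.34430533  0.19296598] [ 0.4767266  -0.22444146 -0.4812182 ] [ 0.01648577 -0.06945052 -0.00733283] 4.6333
```

Opening reads zero, so the gripper closed on nothing. I'll take a look.

Run:
```python
from h import *
from station import env,optics
tp,tr=env.read_tool_pos(),env.read_tcp_rot()
f=optics.grab_frame("wrist"); np.savez("pics/w1.npz",tp=tp,tr=tr,**f)
g=optics.grab_frame("side");np.savez("pics/side1.npz",**g)
a=f["frame"][60:360,120:520]; b=cv2.resize(g["frame"][150:260,260:407],(400,300),interpolation=cv2.INTER_CUBIC)
save("pics/w1.png",np.hstack([a,b]))
```

```text
(no output)
```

View pics/w1.png

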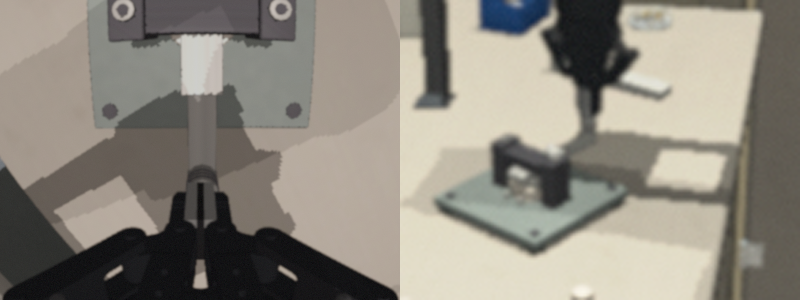

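The shut fingers stand just outside the post, whose top is at full-frame pixel (322,240). So the post is farther in than I estimated. I'll recheck by triangulation.

```bash
cat >> h.py <<'E'
def wray(w,uv):
    K=w["camera_matrix"];T=w["tool_from_camera"];Rt=R.from_rotvec(w["tr"]).as_matrix()
    d=np.array([uv[0]-K[0,2],uv[1]-K[1,2]]);r=np.hypot(*d);t=r/K[0,0];v=np.array([*(d/r*np.sin(t)),np.cos(t)])
    return w["tp"]+Rt@T[:3,3],Rt@T[:3,:3]@v
def wproj(w,P):
    K=w["camera_matrix"];T=w["tool_from_camera"];Rt=R.from_rotvec(w["tr"]).as_matrix()
    c=T[:3,:3].T@(Rt.T@(np.array(P)-w["tp"])-T[:3,3]);r=np.hypot(c[0],c[1]);t=np.arctan2(r,c[2]);return K[:2,2]+K[0,0]*t*c[:2]/r
def tri(*rays):
    M=sum(np.eye(3)-np.outer(d,d)/(d@d) for o,d in rays);b=sum((np.eye(3)-np.outer(d,d)/(d@d))@o for o,d in rays);return np.linalg.solve(M,b)
E
python3 - <<'E'
from h import *
w0=np.load("pics/w0.npz");w1=np.load("pics/w1.npz");t=np.load("pics/top0.npz");s=np.load("pics/side0.npz")
print("w1 tcp px",wproj(w1,w1["tp"]),"w0 tcp px",wproj(w0,w0["tp"]))
for z in (.06,.071,.08):
    for w,u in((w0,(321.5,182)),(w1,(322,236))):
        o,d=wray(w,u);print(z,(o+d*(z-o[2])/d[2])[:2], end=" ")
    print(onplane(t,(314.1,223),z)[:2],onplane(s,(329,195),z)[:2])
print(tri(wray(w0,(321.5,182)),wray(w1,(322,236))),tri(wray(w0,(321.5,182)),ray(t,(314.1,223)),ray(s,(329,195))))
E
```

```text
w1 tcp px [321.85206223 233.5211829 ] w0 tcp px [321.80329052 233.47617693]
0.06 [0.4699595  0.04680974] 0.06 [0.47310263 0.0510261 ] [0.47044799 0.04258753] [0.47474972 0.03707827]
0.071 [0.47165538 0.04956617] 0.071 [0.475829   0.05575218] [0.47040781 0.04231739] [0.47062686 0.05943836]
0.08 [0.47304292 0.05182143] 0.08 [0.47805967 0.05961897] [0.47037494 0.04209636] [0.4672536  0.07773299]
[0.4663719  0.04018845 0.03433592] [0.4713707  0.04506894 0.06343064]
```

Run:
```python
from h import *
w0=np.load("pics/w0.npz");w1=np.load("pics/w1.npz");s1=np.load("pics/side1.npz")
def P(w,u,z): o,d=wray(w,u);return (o+d*(z-o[2])/d[2])[:2]
b=[P(w1,(243,69),.074),P(w1,(401,69),.074)];print("bridge",sum(b)/2,np.linalg.norm(b[1]-b[0]))
b=[P(w1,(230,171),.018),P(w1,(413,170),.018)];print("plate front screws",b, "w0 gave (.433,.106),(.540,.044)")
a=cv2.resize(w1["frame"][200:300,272:372],(500,500),interpolation=cv2.INTER_CUBIC)
b=cv2.resize(w0["frame"][150:210,290:350],(300,300),interpolation=cv2.INTER_CUBIC)
c=np.zeros((500,800,3),np.uint8);c[:,:500]=a;c[:300,500:]=b;save("pics/z1.png",c)
```

```text
bridge [0.51876313 0.12830737] 0.07209567996963515
plate front screws [array([0.43347926, 0.10607945]), array([0.54056168, 0.04344126])] w0 gave (.433,.106),(.540,.044)
```

View pics/z1.png

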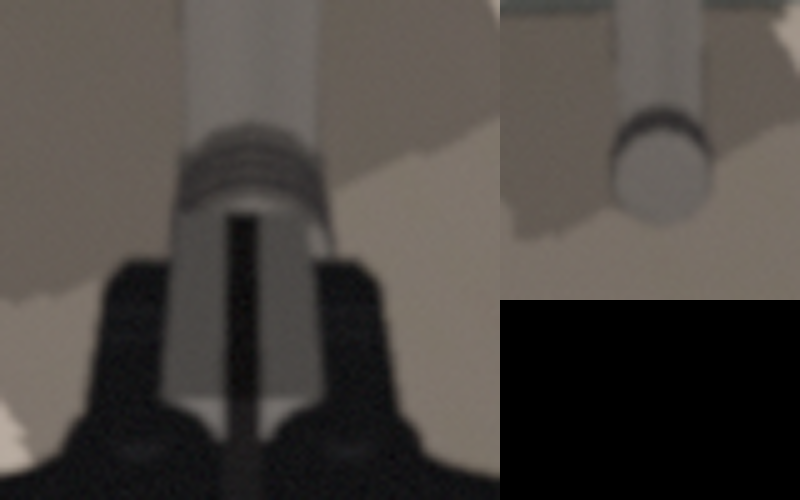

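Run:
```python
from h import *
w0=np.load("pics/w0.npz");w1=np.load("pics/w1.npz")
Rt=R.from_rotvec(w1["tr"]).as_matrix()
for x in(-.011,0,.011):
  for z in(0,-.01,-.02): print("tool",x,z,wproj(w1,w1["tp"]+Rt@np.array([x,0,z])).round(1))
o2=np.array([*out(),0])
for z in(.05,.06,.071):
    o,d=wray(w0,(321.5,183));p=o+d*(z-o[2])/d[2]
    print(z,p.round(4),"w1 centre",wproj(w1,p).round(1),"front",wproj(w1,p-.009*o2).round(1),"back",wproj(w1,p+.009*o2).round(1), "w0 rims",wproj(w0,p-.009*o2).round(1),wproj(w0,p+.009*o2).round(1))
from station import env;print(env.read_opening(),env.read_grasp_force(),env.read_contact_force(),env.read_joints().round(3))
```

```text
tool -0.011 0 [321.8 249.4]
tool -0.011 -0.01 [321.9 257.5]
tool -0.011 -0.02 [322.  266.5]
tool 0 0 [321.9 233.5]
tool 0 -0.01 [321.9 241.1]
tool 0 -0.02 [322.  249.5]
tool 0.011 0 [321.9 216.8]
tool 0.011 -0.01 [321.9 223.7]
tool 0.011 -0.02 [322.  231.4]
0.05 [0.4679 0.0435 0.05  ] w1 centre [320.8 242.2] front [320.8 228.7] back [320.8 255.1] w0 rims [321.2 173.7] [321.8 192.1]
0.06 [0.4695 0.046  0.06  ] w1 centre [321.  245.7] front [321.  231.5] back [321.  259.3] w0 rims [321.2 173.4] [321.8 192.4]
0.071 [0.4712 0.0488 0.071 ] w1 centre [321.1 250. ] front [321.1 234.9] back [321.1 264.3] w0 rims [321.2 173. ] [321.8 192.8]
-0.0025117046902051084 0.0 [-0.78647289 -0.36718426 -0.94258695] [-0.064  0.051  1.881  0.     1.21   0.47 ]
```

Run:
```python
from h import *
w1=np.load("pics/w1.npz")
for n in("side0","side1"):
    s=np.load(f"pics/{n}.npz");Ti=np.linalg.inv(s["cam_to_world"])
    def pr(P): c=Ti[:3,:3]@np.array(P)+Ti[:3,3];c=s["camera_matrix"]@c;return (c[:2]/c[2]).round(1)
    if n=="side1":
        for z in(.041,.047,.056,.066,.071,.08,.1): print(z,pr([.4708,.0475,z]))
    print(n);print(cv2.cvtColor(s["frame"],cv2.COLOR_RGB2GRAY)[176:214:1,326:334:2].T.tolist())
```

```text
side0
[[144, 111, 118, 154, 183, 194, 196, 196, 196, 197, 196, 196, 196, 197, 197, 197, 198, 191, 167, 141, 134, 134, 134, 138, 170, 196, 186, 148, 126, 155, 186, 196, 199, 201, 201, 188, 171, 161], [164, 119, 111, 140, 176, 192, 197, 197, 196, 195, 196, 195, 195, 197, 198, 200, 205, 204, 183, 137, 97, 81, 84, 99, 128, 153, 139, 129, 155, 184, 197, 200, 200, 199, 200, 189, 168, 155], [189, 145, 111, 126, 164, 187, 195, 196, 196, 195, 195, 194, 196, 196, 196, 199, 204, 202, 177, 131, 97, 88, 93, 99, 104, 107, 123, 157, 184, 199, 199, 199, 198, 200, 198, 186, 155, 135], [188, 147, 111, 110, 133, 160, 182, 192, 197, 196, 195, 196, 197, 196, 197, 197, 195, 191, 173, 160, 157, 164, 168, 170, 168, 170, 175, 189, 198, 199, 201, 198, 199, 202, 201, 191, 167, 146]]
0.041 [329.7 202.2]
0.047 [329.7 200.4]
0.056 [329.7 197.8]
0.066 [329.7 194.8]
0.071 [329.6 193.3]
0.08 [329.6 190.6]
0.1 [329.6 184.6]
side1
[[29, 29, 24, 20, 28, 44, 62, 75, 80, 81, 82, 78, 83, 86, 102, 112, 122, 134, 138, 140, 142, 137, 119, 103, 101, 102, 104, 101, 101, 110, 118, 121, 119, 111, 97, 91, 84, 78], [28, 29, 28, 28, 27, 35, 52, 71, 82, 84, 84, 85, 83, 85, 88, 90, 89, 93, 99, 94, 88, 85, 88, 97, 103, 101, 102, 103, 110, 119, 121, 123, 124, 118, 105, 92, 85, 82], [25, 31, 30, 24, 24, 28, 30, 37, 44, 46, 47, 47, 47, 47, 49, 58, 78, 97, 103, 99, 92, 89, 90, 95, 100, 98, 101, 111, 119, 122, 123, 121, 123, 119, 104, 95, 93, 88], [27, 30, 32, 28, 28, 25, 28, 33, 38, 36, 37, 41, 41, 43, 59, 96, 138, 166, 169, 166, 165, 163, 137, 116, 111, 110, 113, 120, 123, 123, 122, 123, 123, 117, 104, 95, 94, 90]]
```

The pads cover the rear half of the post's top disc, whose centre is near row 250 as predicted. So the fingers closed above the post, and the real tips sit about 25 mm higher than the TCP suggests. I'll open, go lower under guard and close again.

Run:
```python
from h import *
from station import env,set_gripper,optics
p=C+.095*out()
set_gripper(.5); print(env.movel([*p,.024],speed=.06,guard=6),env.read_tool_pos())
f0=env.read_contact_force();set_gripper(0.)
env.hold(.1);print(env.read_opening(),env.read_grasp_force(),f0,env.read_contact_force(),env.read_time())
tp,tr=env.read_tool_pos(),env.read_tcp_rot()
f=optics.grab_frame("wrist"); np.savez("pics/w2.npz",tp=tp,tr=tr,**f)
s=optics.grab_frame("side")
a=cv2.resize(f["frame"][150:310,242:402],(480,480),interpolation=cv2.INTER_CUBIC);b=cv2.resize(s["frame"][150:250,285:352],(320,480),interpolation=cv2.INTER_CUBIC)
save("pics/w2.png",np.hstack([a,b]))
```

```text
False [0.47052919 0.04693638 0.02375365]
0.18566047409006273 58.48624527454376 [ 0.38183009 -0.26581217  0.60760592] [ 1.19425863 -1.84141958  2.93748708] 6.2083
```

View pics/w2.png

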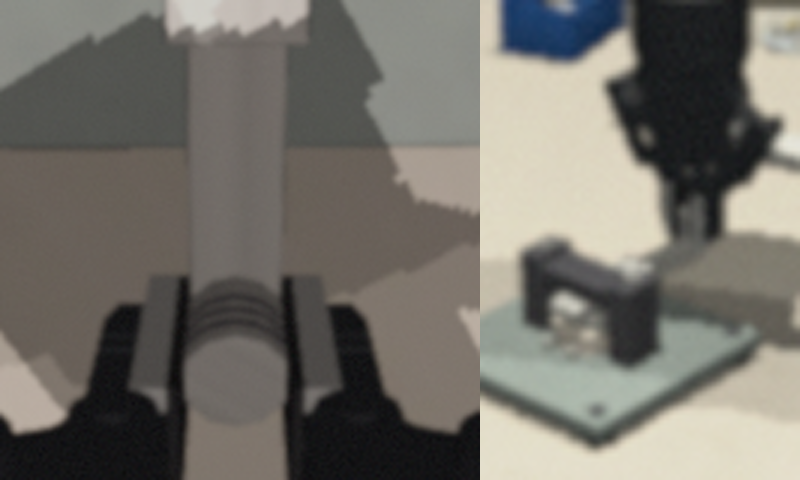

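The post's top disc is centred between the pads at crop (235,378), and the grip reads 58 N at 16 mm opening. Now I'll try a first set of swings.

```bash
cat >> h.py <<'E'
Z0=.0238
def pose(r,a): return [*(C+r*out(a)), Z0+.07*min(max(r-.095,0),.02)]
def fo(env,a):
    f=np.array(env.read_contact_force())-F0; o=out(a); return f[:2]@o, f[:2]@np.array([-o[1],o[0]]), f[2]
F0=np.array([.4,-.3,.6])
def swing(env,r,a0,a1,dr,v=.045,guard=16,n=3):
    """swing from angle a0 to a1 in n chords, easing out dr on the way"""
    L=[]
    for k in range(1,n+1):
        t=k/n;a=a0+(a1-a0)*t;rr=r+dr*t
        h=env.movel(pose(rr,a),rot(a),speed=v,guard=guard); L.append([round(x,1) for x in fo(env,a)]+([1] if h else []))
    return r+dr,a1,L
E
python3 - <<'E'
from h import *
from station import env
r,a=.095,0.
for a1,dr in((.13,.0004),(-.13,.0008),(.13,.001),(-.13,.001)):
    t=env.read_time(); r,a,L=swing(env,r,a,a1,dr); print(round(r,4),a,L,round(env.read_time()-t,2),env.read_opening())
print(env.read_tool_pos(),env.read_time())
E
```

```text
0.0954 0.13 [[np.float64(0.7), np.float64(0.1), np.float64(3.4)], [np.float64(-0.2), np.float64(0.5), np.float64(3.1)], [np.float64(0.8), np.float64(0.2), np.float64(1.9)]] 0.75 0.18741185824625217
0.0962 -0.13 [[np.float64(-3.6), np.float64(-0.1), np.float64(2.3)], [np.float64(-3.9), np.float64(-0.6), np.float64(1.7)], [np.float64(-3.0), np.float64(-1.1), np.float64(1.9)]] 1.0 0.18490764591825798
0.0972 0.13 [[np.float64(-3.8), np.float64(0.9), np.float64(2.3)], [np.float64(-4.2), np.float64(1.1), np.float64(2.9)], [np.float64(-1.9), np.float64(1.7), np.float64(3.1)]] 1.0 0.18307097864902241
0.0982 -0.13 [[np.float64(-3.8), np.float64(-1.3), np.float64(1.6)], [np.float64(-3.5), np.float64(-0.3), np.float64(2.6)], [np.float64(-2.5), np.float64(-1.5), np.float64(1.9)]] 1.03 0.18311262683783386
[0.45858067 0.05124965 0.02402827] 10.0833
```

Run:
```python
from h import *
from station import env,optics
t0=np.load("pics/top0.npz")["frame"]
r,a=.0982,-.13
for i in range(5):
    r,a,L=swing(env,r,a,-a,.0015,v=.05); print(round(r,4),a,np.round(np.array([l[:3] for l in L]),1).tolist(),[len(l)>3 for l in L])
f=optics.grab_frame("top")["frame"]
def g(im): return cv2.cvtColor(im,cv2.COLOR_RGB2GRAY)
x,y,w,h=250,170,28,28   # left part of the plate and bridge, away from the gripper
for (x,y,w,h) in((250,190,25,25),(270,172,22,24),(276,190,20,20)):
    res=[]
    T=g(t0)[y:y+h,x:x+w].astype(np.float32);I=g(f)[y:y+h,x:x+w].astype(np.float32)
    print(cv2.phaseCorrelate(T,I,cv2.createHanningWindow((w,h),cv2.CV_32F)))
print(env.read_opening(),env.read_time())
```

```text
0.0997 0.13 [[-5.4, 1.3, 1.8], [-3.9, 0.1, 2.0], [-4.8, 1.3, 2.0]] [False, False, False]
0.1012 -0.13 [[-4.6, -0.7, 1.4], [-5.4, -1.9, 0.8], [-3.8, -1.5, 2.0]] [False, False, False]
0.1027 0.13 [[-4.9, 0.7, 2.0], [-4.8, 0.7, 1.7], [-3.9, 1.6, 2.4]] [False, False, False]
0.1042 -0.13 [[-4.2, -1.1, 1.5], [-4.6, -1.4, 1.2], [-3.6, -2.2, 1.8]] [False, False, False]
0.1057 0.13 [[-4.3, 1.0, 1.1], [-4.3, 0.4, 1.9], [-3.5, 1.1, 1.6]] [False, False, False]
((0.36260527956056343, 0.5471207590719107), 0.9039184017181396)
((0.030542600984201584, -0.1986723666351633), 0.8716033635040125)
((-0.5177457431881951, 0.14038209927249667), 0.7263395595550537)
0.18383762869501455 15.05
```

Run:
```python
from h import *
from station import env,optics
r,a=.1057,.13
for i in range(6):
    r,a,L=swing(env,r,a,-a,.0017,v=.055); print(round(r,4),a,np.round(np.array([l[:3] for l in L]),1).tolist(),[len(l)>3 for l in L])
r,a,L=swing(env,r,a,0,.001,n=2); print(r,L,env.read_opening(),env.read_time())
tp,tr=env.read_tool_pos(),env.read_tcp_rot()
f=optics.grab_frame("wrist"); np.savez("pics/w3.npz",tp=tp,tr=tr,**f); save("pics/w3.png",f["frame"][0:320,120:520])
```

```text
0.1074 -0.13 [[-3.8, -1.3, 1.2], [-4.8, -1.1, 1.3], [-3.5, -3.2, 1.3]] [False, False, False]
0.1091 0.13 [[-5.1, 0.6, 0.2], [-4.8, 0.4, 0.9], [-3.3, 1.2, 1.9]] [False, False, False]
0.1108 -0.13 [[-4.1, -1.7, 1.0], [-3.6, -1.4, 1.3], [-1.9, -1.4, -0.7]] [False, False, False]
0.1125 0.13 [[-3.6, -0.6, -0.1], [-3.8, -0.6, 0.7], [-2.3, 0.7, -0.1]] [False, False, False]
0.1142 -0.13 [[-3.7, -1.4, -0.2], [-1.8, -1.5, 0.4], [-2.4, -0.6, 0.5]] [False, False, False]
0.1159 0.13 [[-4.7, 0.9, -0.3], [-3.2, -0.4, 1.2], [-1.8, 0.1, 0.1]] [False, False, False]
0.11689999999999996 [[np.float64(0.1), np.float64(-0.6), np.float64(0.1)], [np.float64(-0.0), np.float64(-0.5), np.float64(-1.4)]] 0.18525992524505458 21.5333
```

View pics/w3.png

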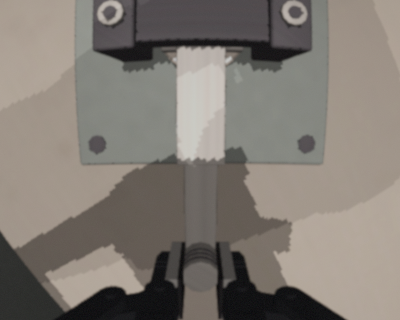

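The view shows the wedge drawn well out, centred and loose, with near-zero forces and the bridge in place. Plate screws are at full-frame (217,144) and (426,143). I'll check the fixture has not moved, then pull straight out.

Run:
```python
from h import *
from station import env
w=np.load("pics/w3.npz")
def P(u,z): o,d=wray(w,u);return (o+d*(z-o[2])/d[2])[:2].round(4)
print("screws",P((217,144),.018),P((426,143),.018))
z=pose(.117,0)[2]
for r,v in((.126,.03),(.142,.04),(.175,.06),(.235,.08)):
    zz=z+(.003 if r>.15 else .0003)
    h=env.movel([*(C+r*out()),zz],rot(0),speed=v,guard=8); print(r,h,np.round(fo(env,0),1),env.read_opening())
    if h: break
print(env.read_tool_pos(),env.read_time())
```

```text
screws [0.4334 0.1064] [0.5408 0.0437]
0.126 False [ 0.9 -1.1 -1. ] 0.18481172533994372
0.142 False [-0.2 -0.2 -2.9] 0.18391639490520692
0.175 False [ 0.  -1.1 -1.5] 0.19053101886714413
0.235 False [ 0.3 -0.4 -1.8] 0.18704811304138194
[ 0.39948605 -0.07342221  0.02821032] 24.1833
```

Run:
```python
from h import *
from station import env,optics
p=C+.235*out()
s=optics.grab_frame("side")["frame"]
print(env.movel([*p,-.010],rot(0),speed=.05,guard=5),env.read_tool_pos()[2])
h=env.movel([*p,-.022],rot(0),speed=.012,guard=3)
print(h,env.read_tool_pos(),np.round(fo(env,0),1),env.read_ft_torque(),env.read_time())
w=optics.grab_frame("wrist")["frame"];s2=optics.grab_frame("side")["frame"]
a=cv2.resize(w[0:320,120:520],(400,320))
b=[cv2.resize(i[150:246,285:405],(400,320),interpolation=cv2.INTER_CUBIC) for i in (s2,)]
save("pics/w4.png",np.hstack([a]+b))
```

```text
False -0.009782787107788779
True [ 0.39941767 -0.07360122 -0.01642908] [-0.7 -1.5  5.3] [ 0.02099638  0.09478386 -0.06928061] 25.7667
```

View pics/w4.png

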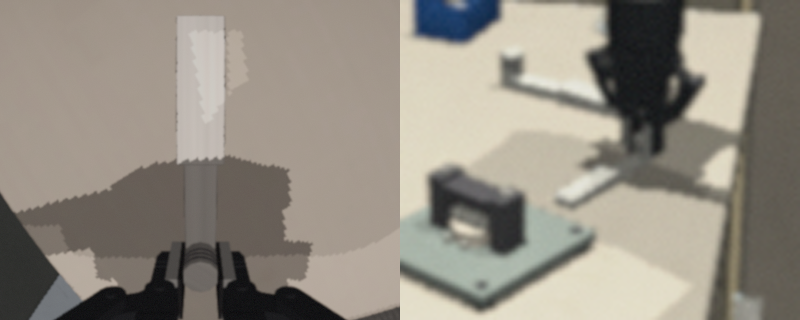

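Contact came at the expected height, and the wedge lies straight and clear of the plate. I'll ease down a little further, release gently and retreat.

Run:
```python
from h import *
from station import env,optics,set_gripper
p=C+.235*out()
print(env.movel([*p,-.0172],rot(0),speed=.01,guard=5),env.read_tool_pos()[2],np.round(fo(env,0),1))
set_gripper(.25);env.hold(.2);set_gripper(.4);env.hold(.2)
print(env.movel([*p,.06],rot(0),speed=.06,guard=6)); env.movel([*p,.2],rot(0),speed=.2)
env.reach([.30,-.28,.25],rot(0)); print(env.read_time(),np.round(fo(env,0),1))
t=optics.grab_frame("top")["frame"];s=optics.grab_frame("side")["frame"]
a=cv2.resize(t[160:260,240:420],(800,444),interpolation=cv2.INTER_CUBIC)[:,:480];b=cv2.resize(s[150:246,285:355],(320,444),interpolation=cv2.INTER_CUBIC)
save("pics/e.png",np.hstack([a,b]))
```

```text
False -0.016525373212071433 [ 2.6 -8.8 19.8]
False
30.25 [ 0.1 -1.  -0.7]
```

View pics/e.png

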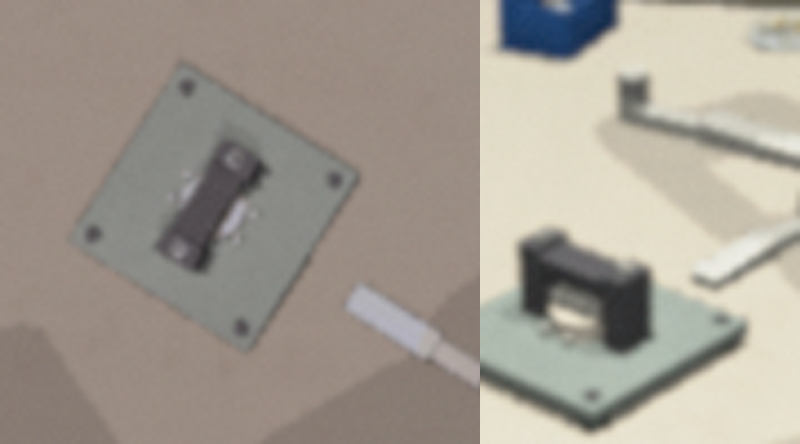

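The final view shows the fixture in place, with the ring under the pad between its pins. The wedge lies flat on the bench, with its thin end at crop (355,297), clear of the plate, and the robot is away from everything.

```bash
python3 -c "
from station import env,hand_in
env.hold(.3);print(hand_in())"
```

```text
the job is handed in; nothing more can be done
None
```

I worked the wedge loose with small side swings and laid it flat on the bench, clear of the fixture. The fixture stayed in its place with the ring gauge in it, and I handed the job in at about 31 s; lowering the wedge pressed it on the bench with about 20 N just before I let go.

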